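Fish the dropped tooth die out from between the control boxes

ROBOT

A 6-joint arm with a two-finger parallel gripper is mounted at the origin on the work surface. World frame = base frame: x ahead of the robot, y to its left, z up, the work surface at z = 0. Lengths are in mm, angles in rad, forces in N, time in s.
With the tool pointing down it reaches from about 275 to 1000 mm from the base axis. Payload 8.4 kg.
Tool frame: the origin (TCP) lies at the very end of the fingers, on their centre line; the grasp point (between the pads) lies 19 mm behind it; z points along the fingers, y is the line along which they close (so a half turn about z gives the same grasp; the last joint's range is limited). The gripper opens to 85 mm and grips with 20 to 120 N. Pads are 22 mm wide; open, the fingers measure 114 mm over their backs; the gripper's body (76 mm by 85 mm) begins 54 mm behind the grasp point. The pads swing forward as they close: fully open they stand 13 mm farther back than shut.
Start: joints at [-1.329, 0.353, 1.633, -0, 1.155, -0.002], TCP at [150.868, -606.52, 231.281] pointing down, gripper open.
Joint ranges: [-2.63, 2.63], [-0.92, 2.1], [0.06, 2.66], [-1.3, 4.44], [0, 2.69], [-3.02, 3.02]. Speed limits (rad/s): [2.22, 2.22, 2.79, 3.14, 3.14, 3.14].

INTERFACE

Orientations are given as [roll, pitch, yaw] about the fixed x, y, z axes, in that order (R = Rz(yaw) Ry(pitch) Rx(roll)).
In Python, from rig import sensors, grab_frame, camera_params, order gives the robot as it stands. The module is installed in compiled form; this text tells all that it offers.
- The arm moves only by the tool move_arm, never from a script. Its argument "motion" is a list of rows, each a list of 7 numbers: the turn, a rotation vector about the tool's x, y, z in shares of 360 degrees (1.0 is 360 degrees), then the shift along the tool's x, y, z in fractions of the full range, 1 being 0.8 m, then the finger opening in m, from 0 to 0.0854. A call has 1 to 8 rows; each row is the pose to reach, as a shift and turn from the pose commanded when the call began, along the tool's axes at that moment; what a row does not reach only later rows make up. A row lasts 1/8 s, in which the tool goes at most 62.5 mm and 10.7 degrees, less where a joint would pass 70% of its speed; a pose out of reach is approached as far as the arm can. Shift and turn numbers lie between -1 and 1, and a call with a number outside is refused. A call with a gripper value outside its range is refused whole. The fingers move at their own pace and stop on an object; "grip_force" is the grip in N (left out, the last holds). Time passes only in rows, so rows that repeat a pose let the fingers close. It gives the time, the measured TCP pose, the force, the opening and the grip force at its end, in the units of the state.
- sensors.sense(): the state, without advancing time (a new reading comes with each control period).
- grab_frame(name): name is "side" or "top" or "wrist"; returns (picture, depth): 384x512x3 uint8, red, green, blue; 384x512 float32, mm along the optical axis (not along the pixel's ray), 0 where there is no reading.
- camera_params(name): a dict with "camera_matrix" (3x3 intrinsics, pixels), "world_from_camera" (4x4, takes a point from camera to world coordinates). Camera axes: x right, y down, z forward; pixel columns grow to the right and rows downward; lengths in mm; the calibration is good to about 2 mm. A picture is of the moment at which its call begins: read the wrist's pose just before it. camera_params takes no time and is no camera call; for the wrist camera it gives the pose at the moment of the call.
- order.sign_off(): hands the job in; it is judged then, once.
The state is a dict: "clock": time; "qpos": joint angles; "qvel": joint speeds; "joint_efforts": joint torques, N m; "eef_pos": TCP position; "tcp_rot": TCP orientation; "contact_force": force on the tool from outside, world axes, zero at the start; "wrist_torque": the same for the moment, N m; "opening": opening from 0.0 (shut) to 1.0 (fully open); "grasp_force": force on a finger pad.
Only numpy, scipy, OpenCV 4.12 (cv2) and the standard library are available. Lean on these libraries where they do the work, as an engineer would, in place of code of your own. Each camera call takes 0.05 s, during which the arm holds its last target. There are 200 camera calls.

TASK

A small coral-red plaster tooth die has dropped into the narrow gap between the two white control boxes and is lightly wedged under the clear cover. Take the bent hook with the purple handle from its stand, reach under the cover with it, and gently draw the die out of the gap until all of it lies on the metal base plate in front of the boxes; then hang the hook back in its stand and let go. Press only lightly with the hook on the boxes, base plate and die (they mark easily), keep the fingers off the die, and leave the other things on the bench where they are.

Things in the scene. Friction and masses are not known exactly. Their poses are not given: they have to be found in the camera images.
- unit: (All in mm.) Fixed: two white boxes (150 deep, 121 wide, tops 84 high) side by side on a 4 thick metal plate. Origin on the bench, mid-mouth of the gap; x into the gap, y left, z up. Gap 28 wide (y -14..14), closed at x = 125, floor z = 4 (plate top), open above to x = 60. Plate spans x -105..155, y -135..135. The hook may press on any of it with at most 20 N.
- cover_edge (a point): Front edge, underside, of the clear acrylic cover (60 wide, 4 thick) that closes the gap above from unit x = 60 to 150; 84 above the bench, mid-gap.
- lip_end (a point): Front end of the sprung black rubber lip on the gap's left wall (unit x 55..105, z 6..20), on mid-gap at floor level. At rest it stands out to y = -1; spring 0.9 N/mm. It squeezes the die against the right wall with about 4 N: drawing the die along the gap takes about 4 to 9 N until it is past the lip.
- die: Coral-red plaster block 20 (x) by 16 (y) by 9 (z) with white tooth stump (9 dia, 10 long) on its -x face; 20 g. Origin centre of block's underside. On the gap floor 68 to 84 in from the mouth, against the right wall, stump to the mouth; pull on the flat +x face, with at most 20 N. Pulled 2 left of centre it leans on the wall and follows; else it may slip off the toe. No finger contact.
- hook: Loose, 105 g. Origin mid-underside of the purple handle, 20 (x) by 36 (y) by 44 (z): grip across x. Below it a 9 dia sleeve (50 long), then 6 dia rod: down, out along +x, then a toe down, 60 out from the shaft axis; toe tip 23 below the level part's axis. Stiff telescope, drawn out differently each time, unreported: toe tip is 95 to 125 below the origin. Feel for the floor.
- rack: Fixed stand: base 90 (x) by 80 (y) by 6, two upright plates 40 long (x), 8 thick, tops 145 above the bench, 16 wide slot between (y -8..8) along x, open at ends and top. Origin on the bench at its centre. The hook hangs with the handle's underside on the plate tops (origin 145 above the stand's), shaft in the slot, toe towards the stand's +x.
- spool: Bystander: blue wax-wire spool, 80 dia, 50 high, standing; origin under its centre.
- arch: Bystander: plaster jaw model, horseshoe about 70 by 40, 30 high; origin on the bench at the horseshoe's centre.
- rings: Bystander: stack of yellow wax rings, 68 dia, 42 high; origin under its centre.
- tray: Bystander: dark green open tray 120 by 160, 45 high; origin under its centre.
- carton: Bystander: white carton 60 by 130, 35 high; origin under its centre.
- cup: Bystander: blue cup, 72 dia, 80 high; origin under its centre.
- bottle: Bystander: clear bottle with green cap, 66 dia, 210 high; origin under its centre.

How it is judged (in metres and radians):
On the way, in this order (a step that is already met when the one before it is completed fails the run):
1. the hook is lifted clear of its stand (z of hook in the frame of rack above 0.175 m), for 0.2 s.
2. the die lies wholly out of the gap, in front of the boxes (x of die in the frame of unit between -0.13 and -0.012 m and y of die in the frame of unit between -0.135 and 0.135 m and z of die in the frame of unit below 0.025 m), for 0.2 s.
At the end, for the whole second after the job is handed in: The die rests wholly out of the gap on the plate in front of it (origin 12 to 130 mm before the mouth, within 135 mm either side); the hook hangs at rest in its stand: handle within 6 mm of seated, 15 mm of the centre, 0.12 rad of upright, 0.3 rad of the slot (all of step 2 and linear speed of each of die, hook below 0.02 m/s and horizontal distance between hook and rack below 0.015 m and z of hook in the frame of rack between 0.14 and 0.151 m and angle between hook's own z axis and vertical below 0.12 rad and angle between the x axis of hook and the x axis of rack, either way round below 0.3 rad); the robot touches nothing.
It fails at once if the hook presses on the boxes, cover or base plate with more than 20 N (contact force between hook and unit above 20 N).
It fails at once if the hook presses on the die with more than 20 N (contact force between hook and die above 20 N).
It fails at once if the fingers touch the die (contact force between the fingers and die above 0.3 N).
It fails at once if another thing on the bench is moved by more than 20 mm (distance of any of spool, arch, rings, tray, carton, cup, bottle from where it was at the start of the episode above 0.02 m).
It also fails if it takes over 61 s, if anything falls off the work surface, if the arm or the gripper's body presses on something with over 40 N, if the wrist force passes 120 N, or if a joint passes its speed limit or range.

## Working session

There is one attempt and no reset: what is moved stays moved. The work goes in short steps, Python scripts to look and compute and a tool call to move; the robot and the scene stay as the last step left them, time stands still between calls to the robot, and variables do not carry over. Pictures are saved under pics/ and viewed, at most 10 in all, crops included, and the job is handed in when it is done.

Besides the shell and the picture viewer there is one more tool, called after "Call:" in YAML: its name, and indented under it one key for each argument. move_arm: Moves the arm, as the interface text tells. Its arguments: {"type":"object","properties":{"motion":{"type":"array","items":{"type":"array","items":{"type":"number"}}},"grip_force":{"type":"number"}},"required":["motion"]}

```bash
mkdir -p pics
cat > h.py <<'E'
import numpy as np, cv2, pickle
from rig import sensors, grab_frame, camera_params, order
def snap(n,tag):
    P=camera_params(n); p,d=grab_frame(n)
    pickle.dump((P,p,d),open(f'pics/{tag}.pkl','wb')); cv2.imwrite(f'pics/{tag}.png',p[:,:,::-1])
def load(tag): return pickle.load(open(f'pics/{tag}.pkl','rb'))
def cloud(tag):
    P,p,d=load(tag);K=np.array(P['camera_matrix']);T=np.array(P['world_from_camera'])
    v,u=np.mgrid[0:384,0:512]
    c=np.stack([(u-K[0,2])/K[0,0]*d,(v-K[1,2])/K[1,1]*d,d],-1)
    return c@T[:3,:3].T+T[:3,3]
def ray(tag,u,v,z):
    P,p,d=load(tag);K=np.array(P['camera_matrix']);T=np.array(P['world_from_camera'])
    r=T[:3,:3]@np.array([(u-K[0,2])/K[0,0],(v-K[1,2])/K[1,1],1]);o=T[:3,3]
    return o+r*(z-o[2])/r[2]
E
python3 - <<'E'
from h import *
snap('top','t0');snap('side','s0')
a=cv2.imread('pics/t0.png');b=cv2.imread('pics/s0.png')
for n in('t0','s0'):print(np.array(load(n)[0]['world_from_camera']).round(2).tolist(),np.array(load(n)[0]['camera_matrix']).round(1).tolist())
print(sensors.sense())
cv2.imwrite('pics/t0x.png',cv2.resize(a,(800,600)));
cv2.imwrite('pics/s0x.png',cv2.resize(b,(800,600)))
E
```

```text
[[-0.02, -0.99, 0.13, 355.66], [-1.0, 0.03, 0.02, 14.08], [-0.02, -0.13, -0.99, 1364.95], [0.0, 0.0, 0.0, 1.0]] [[391.5, 0.0, 254.9], [0.0, 391.5, 185.8], [0.0, 0.0, 1.0]]
[[-0.73, -0.38, 0.57, -322.49], [-0.69, 0.38, -0.62, 903.23], [0.02, -0.84, -0.54, 906.78], [0.0, 0.0, 0.0, 1.0]] [[427.7, 0.0, 253.5], [0.0, 427.7, 188.4], [0.0, 0.0, 1.0]]
{'clock': 0.1, 'qpos': array([-1.32937040e+00,  3.53624502e-01,  1.63405487e+00, -4.74762652e-05,
        1.15524622e+00, -2.41141682e-03]), 'qvel': array([ 0.00035857, -0.00156608, -0.00282475,  0.00116636,  0.00134908,
       -0.00059746]), 'joint_efforts': array([-1.15104256e-03, -6.06356764e+01, -3.42821181e+01,  9.02501233e-05,
        4.12569716e-03, -3.29982288e-05]), 'eef_pos': array([ 150.76528493, -606.08655027,  230.61038056]), 'tcp_rot': array([-3.14025961e+00,  4.01957839e-05,  2.43856564e-01]), 'contact_force': array([ 0.19318916, -0.20662184,  0.57664269]), 'wrist_torque': array([ 0.0028773 ,  0.01613913, -0.00595011]), 'grasp_force': 0.0, 'opening': 0.9966507441286131}
```

View pics/t0x.png

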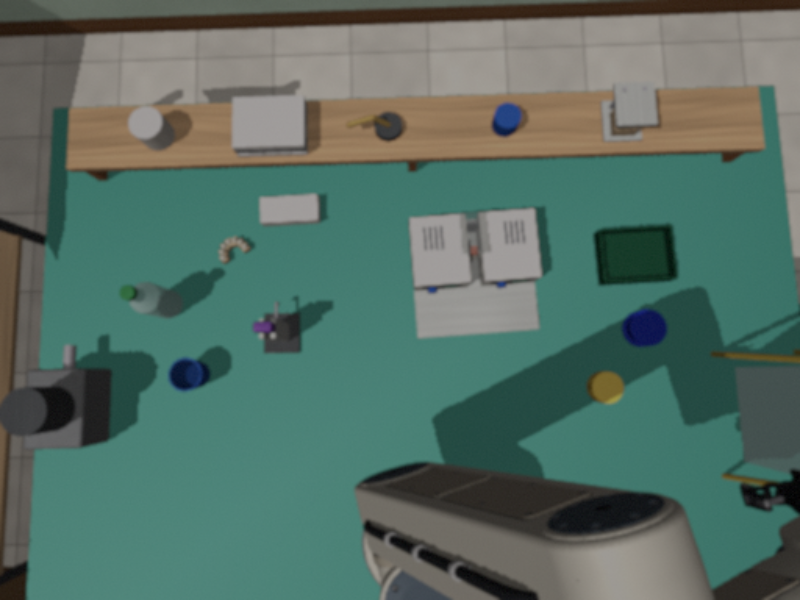

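View pics/s0x.png

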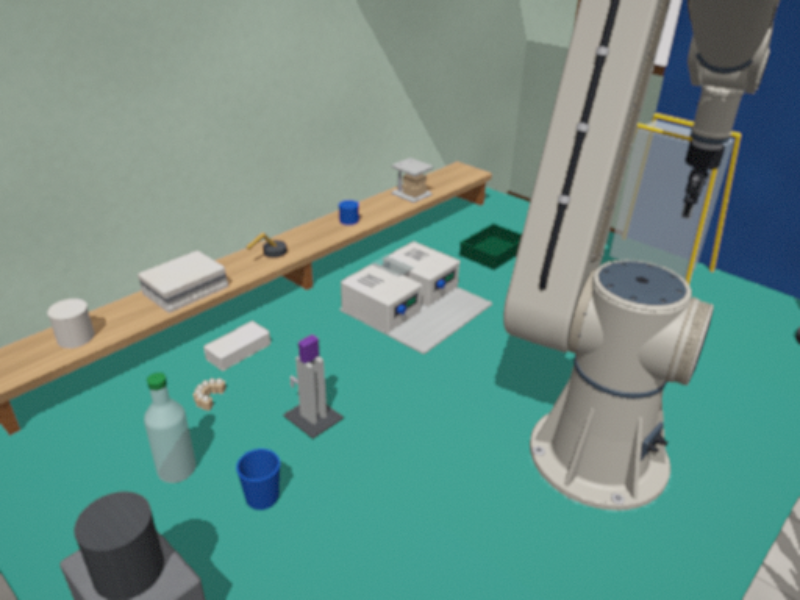

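The top view shows the unit at about (475,270) with its mouth facing the robot, the rack and purple handle at about (270,328), and the cup, bottle and arch left of it. The side view agrees. Next I measure from depth.

Run:
```python
from h import *
C=cloud('t0')
def rect(box,lo,hi):
    u0,v0,u1,v1=box;S=C[v0:v1,u0:u1].reshape(-1,3);S=S[(S[:,2]>lo)&(S[:,2]<hi)]
    r=cv2.minAreaRect(S[:,:2].astype(np.float32));print(len(S),S.mean(0).round(1),np.round(r[0],1),np.round(r[1],1),round(r[2],2), np.round(cv2.boxPoints(r),0).tolist())
rect((255,125,355,190),76,92)
rect((255,125,355,222),-2,12)
rect((150,185,205,235),3,12)
rect((150,185,205,235),135,155)
rect((150,185,205,235),170,200)
rect((150,185,205,235),40,120)
p=cv2.imread('pics/t0.png')
a=cv2.resize(p[185:235,150:210],(600,500),interpolation=cv2.INTER_CUBIC)
cv2.imwrite('pics/rk.png',a)
b=cv2.resize(p[125:225,255:355],(600,600),interpolation=cv2.INTER_CUBIC);cv2.imwrite('pics/un.png',b)
```

```text
3417 [ 619.6 -126.    84.3] [ 619. -126.] [153.  270.8] 3.42 [[535.0, 5.0], [551.0, -266.0], [703.0, -257.0], [687.0, 14.0]]
4933 [ 542.8 -136.4    2.5] [ 582.9 -140. ] [354.1 344.3] 88.58 [[406.0, -313.0], [751.0, -321.0], [759.0, 33.0], [415.0, 41.0]]
656 [456.4 304.    5.6] [462.5 313. ] [193.  171.6] 88.69 [[375.0, 219.0], [546.0, 215.0], [550.0, 408.0], [379.0, 411.0]]
41 [446.8 302.  144.6] [449.7 302.2] [34.1 38.3] 87.31 [[430.0, 286.0], [468.0, 284.0], [470.0, 318.0], [431.0, 320.0]]
83 [450.4 300.2 186.5] [450.4 301. ] [17.9 33.2] 1.37 [[441.0, 317.0], [442.0, 284.0], [460.0, 285.0], [459.0, 318.0]]
106 [458.5 295.7  79.4] [471.9 301.6] [31.8 81.4] 89.15 [[431.0, 286.0], [512.0, 285.0], [513.0, 317.0], [431.0, 318.0]]
```

View pics/rk.png

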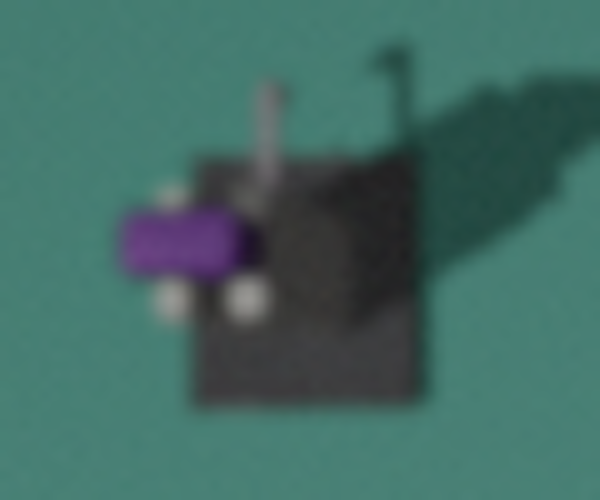

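View pics/un.png

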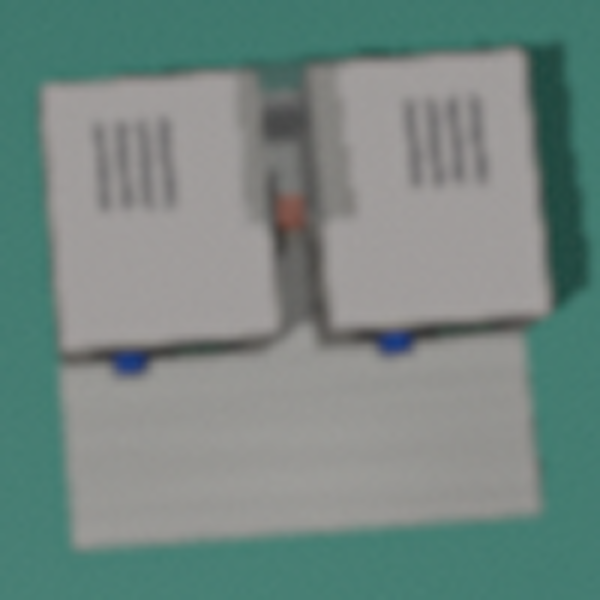

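The crops show the handle centre at (183,245) in the rack crop, the rod going up to (272,85), and the rack base corners at about (193,155) and (425,405). In the unit crop the die is at (290,213) and the mouth at about (302,335). I'll check the base corners and compute the first move.

```bash
cat >> h.py <<'E'
from scipy.spatial.transform import Rotation as Ro
def mv(pos,yaw,n=None):
    "turn and shift (tool axes) from measured pose to tool-down pose"
    s=sensors.sense();R=Ro.from_euler('xyz',s['tcp_rot']);T=Ro.from_euler('xyz',[np.pi,0,yaw])
    sh=R.inv().apply(np.array(pos)-s['eef_pos']);t=(R.inv()*T).as_rotvec()
    print('turn',t.round(4),'shift',sh.round(1),'dist',np.linalg.norm(sh).round(1)); return t,sh
E
python3 - <<'E'
from h import *
for u,v in((193,155),(425,155),(190,405),(425,405)):print(ray('t0',150+u/10,185+v/10,6).round(1))
print('hook',ray('t0',150+18.3,185+24.5,189).round(1),'rod',ray('t0',150+26.3,185+18.5,60).round(1),ray('t0',150+27.1,185+8.5,60).round(1))
print('plate front',ray('t0',255+75/6,125+548/6,4),ray('t0',255+542/6,125+513/6,4))
print('mouth top corners',ray('t0',255+279/6,125+338/6,84),ray('t0',255+325/6,125+331/6,84))
print('die',ray('t0',255+290/6,125+213/6,13))
C=cloud('t0');S=C[185:205,170:182].reshape(-1,3);S=S[(S[:,2]>30)&(S[:,2]<90)&(S[:,0]>470)];print(S.round(0).tolist())
t,s=mv([450,301,270],np.pi/2)
E
```

```text
[493.7 338.8   6. ]
[491.7 257.4   6. ]
[406.6 339.3   6. ]
[404.6 257.5   6. ]
hook [447.9 298.  189. ] rod [477.5 302.3  60. ] [511.2 299.7  60. ]
plate front [430.24203082  -3.21318975   4.        ] [ 443.9358549  -272.99588772    4.        ]
mouth top corners [ 538.38974011 -117.37872589   84.        ] [ 541.62279281 -142.74908151   84.        ]
die [ 622.09812476 -133.92247071   13.        ]
[[512.0, 302.0, 67.0], [513.0, 299.0, 63.0], [509.0, 302.0, 67.0], [510.0, 301.0, 55.0], [511.0, 299.0, 47.0], [506.0, 306.0, 65.0], [506.0, 303.0, 62.0], [502.0, 306.0, 65.0], [502.0, 302.0, 66.0], [499.0, 305.0, 68.0], [498.0, 301.0, 69.0], [496.0, 306.0, 65.0], [495.0, 301.0, 69.0], [492.0, 306.0, 65.0], [492.0, 301.0, 70.0], [488.0, 304.0, 71.0], [489.0, 303.0, 64.0], [485.0, 305.0, 67.0], [485.0, 301.0, 71.0], [482.0, 305.0, 66.0], [482.0, 302.0, 65.0], [478.0, 304.0, 71.0], [478.0, 301.0, 69.0]]
turn [-1.2000e-03 -9.0000e-04 -1.3269e+00] shift [ 509.4 -808.1  -38.3] dist 956.0
```

Units first: shifts go in shares of 0.8 m and turns go in shares of 360 degrees. So -0.323 m / 0.8 = -0.4038, -0.283 m / 0.8 = -0.3538, -0.066 rad / 6.2832 = -0.0105.

Call:
move_arm:
  motion:
    - [0,0,-0.0105,0.0319,-0.0505,-0.0038,0.0854]
    - [0,0,-0.0212,0.0638,-0.101,-0.01,0.0854]
    - [0,0,-0.0317,0.0955,-0.1515,-0.0163,0.0854]
    - [0,0,-0.0422,0.1275,-0.202,-0.0225,0.0854]
    - [0,0,-0.0528,0.1593,-0.2525,-0.0288,0.0854]
    - [0,0,-0.0633,0.1913,-0.303,-0.035,0.0854]
    - [0,0,-0.0738,0.2225,-0.3538,-0.0413,0.0854]
    - [0,0,-0.0845,0.255,-0.4038,-0.0475,0.0854]

```text
clock: 1.1
eef_pos: [270.9, -242.3, 269.3]
tcp_rot: [3.142, -0.0, 0.776]
contact_force: [0.6, -0.6, -0.4]
opening: 0.995
grasp_force: 0.0
```

```bash
python3 -c "
from h import *
mv([449,300,270],np.pi/2)"
```

```text
turn [ 1.000e-04 -1.000e-04 -7.944e-01] shift [ 507.1 -262.1   -0.6] dist 570.8
```

To row units: 0.355 m / 0.8 = 0.4438, 0.31 m / 0.8 = 0.3875, -0.795 rad / 6.2832 = -0.1265.

Call:
move_arm:
  motion:
    - [0,0,-0.0127,0.05,-0.025,0,0.0854]
    - [0,0,-0.0286,0.1063,-0.055,0,0.0854]
    - [0,0,-0.0446,0.1625,-0.0838,0,0.0854]
    - [0,0,-0.0605,0.2188,-0.1125,0,0.0854]
    - [0,0,-0.0764,0.275,-0.1425,0,0.0854]
    - [0,0,-0.0923,0.3313,-0.1713,0,0.0854]
    - [0,0,-0.1082,0.3875,-0.2,0,0.0854]
    - [0,0,-0.1265,0.4438,-0.2288,0,0.0854]

```text
clock: 2.1
eef_pos: [396.6, 137.0, 269.2]
tcp_rot: [3.141, 0.0, 1.574]
contact_force: [1.3, 0.9, 0.2]
opening: 1.0
grasp_force: 0.0
```

```bash
python3 -c "
from h import *
mv([449,300,270],np.pi/2)"
```

```text
turn [0.0001 0.0002 0.0031] shift [162.8  52.9  -0.8] dist 171.2
```

To row units: 0.163 m / 0.8 = 0.2038, 0.14 m / 0.8 = 0.175, 0.003 rad / 6.2832 = 0.0005.

Call:
move_arm:
  motion:
    - [0,0,0.0005,0.0563,0.0188,0,0.0854]
    - [0,0,0.0005,0.1188,0.0388,0,0.0854]
    - [0,0,0.0005,0.175,0.0563,0,0.0854]
    - [0,0,0.0005,0.2038,0.0663,0,0.0854]
    - [0,0,0.0005,0.2038,0.0663,0,0.0854]

```text
clock: 2.72
eef_pos: [449.7, 299.4, 268.6]
tcp_rot: [-3.141, 0.0, 1.569]
contact_force: [0.6, -1.8, -0.1]
opening: 0.998
grasp_force: 0.0
```

Run:
```python
from h import *
print(sensors.sense()['eef_pos'],sensors.sense()['contact_force'])
snap('wrist','w1'); snap('top','t1')
C=cloud('w1');P,p,d=load('w1')
print(np.array(P['world_from_camera']).round(2).tolist())
for lo,hi in((180,195),(138,150)):
    m=((C[...,2]>lo)&(C[...,2]<hi)&(d>0)&(abs(C[...,0]-449)<40)&(abs(C[...,1]-300)<40));S=C[m]
    if len(S): r=cv2.minAreaRect(S[:,:2].astype(np.float32));print(len(S),S.mean(0).round(1),r)
cv2.imwrite('pics/w1x.png',cv2.resize(p[:,:,::-1],(800,600)))
```

```text
[449.66707139 299.35933308 268.62530741] [ 0.61968387 -1.7605492  -0.14365332]
[[1.0, -0.0, -0.0, 449.06], [-0.0, -0.95, -0.3, 374.73], [-0.0, 0.3, -0.95, 412.33], [0.0, 0.0, 0.0, 1.0]]
961 [449.7 301.8 189.6] ((449.92431640625, 300.2607421875), (35.08888244628906, 19.540685653686523), 89.6374282836914)
389 [449.2 302.1 145.2] ((449.45123291015625, 300.46051025390625), (33.64919662475586, 39.66523742675781), 89.05241394042969)
```

View pics/w1x.png

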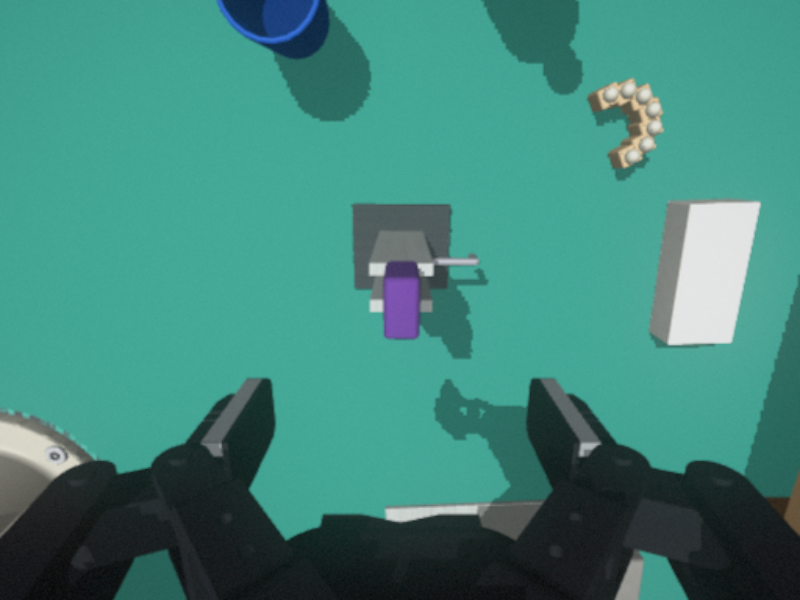

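The wrist view shows the handle at (402,300) sitting square in the stand, with the toe to the right (+x). Depth puts it at (449.8, 300.3), top z 189.6, which agrees with the known height. Descend and grip.

To row units: 0.1145 m / 0.8 = 0.1431, 0.105 m / 0.8 = 0.1313.

Call:
move_arm:
  motion:
    - [0,0,0,0.0013,0,0.05,0.0854]
    - [0,0,0,0.0013,0,0.1,0.0854]
    - [0,0,0,0.0013,0,0.1313,0.0854]
    - [0,0,0,0.0013,0,0.1431,0.0854]
    - [0,0,0,0.0013,0,0.1431,0.05]
    - [0,0,0,0.0013,0,0.1431,0.01]
    - [0,0,0,0.0013,0,0.1431,0.0]
    - [0,0,0,0.0013,0,0.1431,0.0]
  grip_force: 100

```text
clock: 3.82
eef_pos: [450.2, 299.5, 155.8]
tcp_rot: [3.14, -0.001, 1.567]
contact_force: [-0.0, -0.0, 2.3]
opening: 0.219
grasp_force: 97.5
```

Call:
move_arm:
  motion:
    - [0,0,0,0,0,0,0]
    - [0,0,0,0,0,0,0]
    - [0,0,0,0,0,0,0]

```text
clock: 4.2
eef_pos: [450.2, 299.5, 155.8]
tcp_rot: [3.14, -0.001, 1.567]
contact_force: [-1.3, -1.0, 7.6]
opening: 0.223
grasp_force: 97.9
```

To row units: -0.135 m / 0.8 = -0.1688, -0.13 m / 0.8 = -0.1625, -0.03 rad / 6.2832 = -0.0048.

Call:
move_arm:
  motion:
    - [0,0,0,0,0,-0.0313,0]
    - [0,0,0,0,0,-0.0813,0]
    - [0,0,0,0,0,-0.1313,0]
    - [0,0,0,0,0,-0.1625,0]
    - [0,0,0,0,0,-0.1688,0]
    - [0,0,-0.0016,-0.0313,0,-0.1688,0]
    - [0,0,-0.0032,-0.0813,-0.0013,-0.1688,0]
    - [0,0,-0.0048,-0.1375,-0.0025,-0.1688,0]

```text
clock: 5.2
eef_pos: [446.5, 188.2, 288.4]
tcp_rot: [-3.14, 0.001, 1.598]
contact_force: [0.8, -0.3, -1.5]
opening: 0.219
grasp_force: 97.7
```

```bash
python3 -c "
from h import *
mv([443.4,-140.5,285],np.pi/2+.055)"
```

```text
turn [-0.0017  0.0007 -0.0275] shift [-328.5  -12.1    3.6] dist 328.7
```

To row units: -0.3285 m / 0.8 = -0.4106, 0.001 m / 0.8 = 0.0013, -0.027 rad / 6.2832 = -0.0043.

Call:
move_arm:
  motion:
    - [0,0,-0.0008,-0.0625,-0.0025,0.0013,0]
    - [0,0,-0.0016,-0.125,-0.005,0.0025,0]
    - [0,0,-0.0024,-0.1875,-0.0075,0.0038,0]
    - [0,0,-0.0032,-0.25,-0.01,0.0038,0]
    - [0,0,-0.0043,-0.3125,-0.0125,0.0038,0]
    - [0,0,-0.0043,-0.375,-0.015,0.0038,0]
    - [0,0,-0.0043,-0.4106,-0.015,0.0038,0]
    - [0,0,-0.0043,-0.4106,-0.015,0.0038,0]

```text
clock: 6.2
eef_pos: [443.1, -140.9, 285.6]
tcp_rot: [-3.14, -0.0, 1.621]
contact_force: [0.7, 0.4, -0.5]
opening: 0.219
grasp_force: 97.7
```

Run:
```python
from h import *
mv([443.4,-140.5,145],np.pi/2+.055); print(sensors.sense()['eef_pos'],sensors.sense()['tcp_rot'],sensors.sense()['contact_force'])
snap('wrist','w2');P,p,d=load('w2')
cv2.imwrite('pics/w2x.png',cv2.resize(p[:,:,::-1],(800,600)))
C=cloud('w2')
m=(C[...,2]>78)&(C[...,2]<92)&(C[...,0]>500);S=C[m];r=cv2.minAreaRect(S[:,:2].astype(np.float32));print(r,cv2.boxPoints(r).round(1).tolist())
```

```text
turn [-0.0017 -0.0004 -0.0048] shift [  0.3   0.5 140.6] dist 140.6
[ 443.11765982 -140.86681753  285.5737041 ] [-3.13984672e+00 -3.79518753e-04  1.62102082e+00] [ 0.73341185  0.40964334 -0.4664212 ]
((677.0833129882812, -210.99066162109375), (262.429443359375, 438.1700134277344), 2.904491901397705) [[534.9000244140625, 1.2000000476837158], [557.0999755859375, -436.3999938964844], [819.2000122070312, -423.1000061035156], [797.0, 14.5]]
```

View pics/w2x.png

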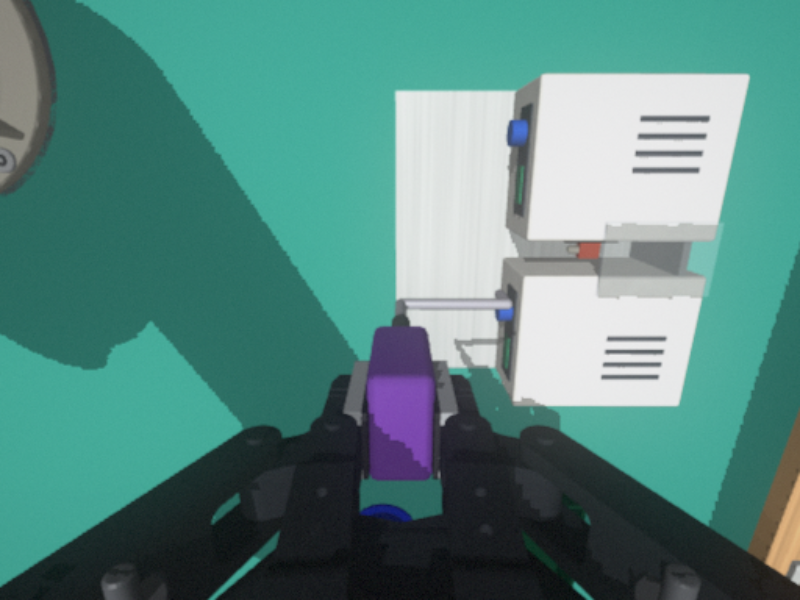

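The wrist view shows the hook rod running from (402,303) to (510,304), the gap between the boxes around y≈250, and the die with its stump at (588,249). An enlarged crop will pin these down.

Run:
```python
from h import *
P,p,d=load('w2');C=cloud('w2')
cv2.imwrite('pics/w2c.png',cv2.resize(p[135:200,310:460,::-1],(800,347),interpolation=cv2.INTER_CUBIC))
for u in range(268,330,8):
    col=C[185:205,u];m=(col[:,2]>100)&(d[185:205,u]>0);print(u,np.where(m)[0]+185,col[m].mean(0).round(1) if m.any() else '')
# red die
hsv=cv2.cvtColor(p,cv2.COLOR_RGB2HSV);m=(((hsv[...,0]<8)|(hsv[...,0]>172))&(hsv[...,1]>110));m[:, :330]=0;m[190:]=0
S=C[m];print(m.sum(),S.min(0).round(1),S.max(0).round(1),np.median(S,0).round(1))
ii=np.argwhere(m);print(ii.min(0),ii.max(0))
```

```text
268 [192 193 194 195 196 197] [ 452.4 -139.5  198.7]
276 [192 193 194 195 196 197] [ 459.4 -139.3  198.3]
284 [192 193 194 195 196 197] [ 466.3 -138.9  198.3]
292 [192 193 194 195 196 197] [ 473.3 -138.5  198.5]
300 [192 193 194 195 196 197] [ 480.2 -138.1  198.4]
308 [192 193 194 195 196 197] [ 487.1 -137.8  198.5]
316 [192 193 194 195 196 197] [ 494.2 -137.6  198.1]
324 [189 190 191 192 193 194 195 196 197] [ 501.6 -136.5  195.7]
109 [ 613.6 -142.4   12.5] [ 631.7 -129.1   17.6] [ 622.6 -135.7   15. ]
[156 370] [164 383]
```

View pics/w2c.png

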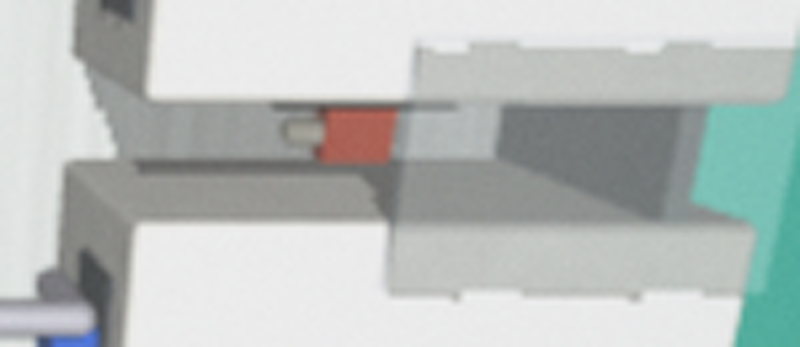

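Run:
```python
from h import *
def q(u,v,z): 
    r=ray('w2',310+(u+.5)/5.333-.5,135+(v+.5)/5.333-.5,z);return r
A=[q(148,101,84),q(410,103,84)];B=[q(135,222,84),q(385,222,84)]
print('left',A,'right',B); 
ya=np.arctan2(*(A[1]-A[0])[1::-1]);yb=np.arctan2(*(B[1]-B[0])[1::-1]);print(ya,yb)
f=[q(148,101,84),q(148,8,84)];g=[q(135,222,84),q(124,335,84)]
for n,u,v,z in(('dief',320,135,13),('dieb',395,135,13),('dieR',360,161,13),('stump',283,131,13),('wallbottom',135,160,4),('wallb2',370,160,4),('coverL',415,50,86),('coverR',390,290,86)):print(n,q(u,v,z).round(1))
a=q(148,101,84);b=q(135,222,84);print('mid',(a+b)/2,'sep',b-a,np.arctan2((a-b)[0],(a-b)[1]))
O=np.array([543,-131]);
```

```text
left [array([ 541.96287189, -118.40827718,   84.        ]), array([ 602.99806253, -115.80946301,   84.        ])] right [array([ 542.8369153 , -147.43326998,   84.        ]), array([ 602.44752868, -144.43027789,   84.        ])]
0.042553244049915326 0.05033425131701625
dief [ 613.1 -136.4   13. ]
dieb [ 634.3 -135.3   13. ]
dieR [ 625.7 -143.3   13. ]
stump [ 602.5 -135.8   13. ]
wallbottom [ 564.5 -147.9    4. ]
wallb2 [ 632.6 -144.5    4. ]
coverL [ 600.9 -103.4   86. ]
coverR [ 605.8 -160.6   86. ]
mid [ 542.3998936  -132.92077358   84.        ] sep [  0.87404341 -29.0249928    0.        ] -0.030104377865160212
```

To row units: 0.1655 m / 0.8 = 0.2069, 0.162 m / 0.8 = 0.2025.

Call:
move_arm:
  motion:
    - [0,0,0,0,0,0.0375,0]
    - [0,0,0,0,0,0.1,0]
    - [0,0,0,0,0,0.15,0]
    - [0,0,0,0,0,0.1875,0]
    - [0,0,0,0,0,0.2025,0]
    - [0,0,0,0,0,0.2069,0]
    - [0,0,0,0,0,0.2069,0]
    - [0,0,0,0,0,0.2069,0]

```text
clock: 7.25
eef_pos: [444.5, -139.6, 122.3]
tcp_rot: [3.14, 0.001, 1.624]
contact_force: [-0.2, -0.2, -1.6]
opening: 0.224
grasp_force: 97.7
```

To row units: 0.001 m / 0.8 = 0.0013.

Call:
move_arm:
  motion:
    - [0,0,0,0,0,0.0013,0]
    - [0,0,0,0,0,0.0013,0]

```text
clock: 7.5
eef_pos: [443.9, -139.6, 120.6]
tcp_rot: [3.141, 0.0, 1.624]
contact_force: [0.4, -0.6, -0.5]
opening: 0.217
grasp_force: 97.7
```

To row units: 0.001 m / 0.8 = 0.0013.

Call:
move_arm:
  motion:
    - [0,0,0,0,0,0.0013,0]
    - [0,0,0,0,0,0.0013,0]

```text
clock: 7.75
eef_pos: [443.7, -139.5, 119.2]
tcp_rot: [-3.141, -0.0, 1.624]
contact_force: [-1.0, -0.1, -0.1]
opening: 0.223
grasp_force: 97.7
```

Call:
move_arm:
  motion:
    - [0,0,0,0,0,0.0013,0]
    - [0,0,0,0,0,0.0013,0]

```text
clock: 8.0
eef_pos: [443.7, -139.4, 118.2]
tcp_rot: [-3.141, -0.0, 1.624]
contact_force: [-0.7, -0.0, -1.5]
opening: 0.218
grasp_force: 97.7
```

To row units: 0.001 m / 0.8 = 0.0013.

Call:
move_arm:
  motion:
    - [0,0,0,0,0,0.0013,0]
    - [0,0,0,0,0,0.0013,0]

```text
clock: 8.25
eef_pos: [443.8, -139.5, 117.4]
tcp_rot: [-3.142, 0.0, 1.624]
contact_force: [-1.6, 0.2, 3.1]
opening: 0.216
grasp_force: 98.3
```

To row units: 0.001 m / 0.8 = 0.0013.

Call:
move_arm:
  motion:
    - [0,0,0,0,0,0.0013,0]
    - [0,0,0,0,0,0.0013,0]

```text
clock: 8.5
eef_pos: [443.7, -139.6, 116.9]
tcp_rot: [-3.142, 0.0, 1.624]
contact_force: [-5.0, 0.3, 10.7]
opening: 0.221
grasp_force: 99.6
```

Floor contact is at TCP z of about 117.5. I'll raise so the tip is clear of the lip and die.

To row units: -0.024 m / 0.8 = -0.03, -0.016 m / 0.8 = -0.02.

Call:
move_arm:
  motion:
    - [0,0,0,0,0,-0.0075,0]
    - [0,0,0,0,0,-0.02,0]
    - [0,0,0,0,0,-0.03,0]
    - [0,0,0,0,0,-0.03,0]
    - [0,0,0,0,0,-0.03,0]

```text
clock: 9.12
eef_pos: [443.7, -139.4, 140.2]
tcp_rot: [3.142, -0.0, 1.624]
contact_force: [-0.7, 0.5, -1.2]
opening: 0.218
grasp_force: 97.7
```

Run:
```python
from h import *
mv([542.4+.2,-133-4,139],np.pi/2+.049)
mv([585.5,-134.9,139],np.pi/2+.049)
s=sensors.sense();print(s['eef_pos'],s['tcp_rot'],s['contact_force'])
```

```text
turn [ 0.    -0.     0.004] shift [-2.8 98.9  1.3] dist 98.9
turn [ 0.    -0.     0.004] shift [ -3.  141.8   1.3] dist 141.9
[ 443.71383839 -139.41571464  140.24966941] [ 3.14157104e+00 -1.18692587e-05  1.62381271e+00] [-0.70847963  0.47964203 -1.17443587]
```

To row units: 0.09 m / 0.8 = 0.1125, 0.085 m / 0.8 = 0.1063, 0.004 rad / 6.2832 = 0.0006.

Call:
move_arm:
  motion:
    - [0,0,0.0006,-0.0035,0.0125,0.0013,0]
    - [0,0,0.0006,-0.0035,0.0375,0.0013,0]
    - [0,0,0.0006,-0.0035,0.0625,0.0013,0]
    - [0,0,0.0006,-0.0035,0.0875,0.0013,0]
    - [0,0,0.0006,-0.0035,0.1063,0.0013,0]
    - [0,0,0.0006,-0.0035,0.1125,0.0013,0]
    - [0,0,0.0006,-0.0035,0.1125,0.0013,0]

```text
clock: 10.0
eef_pos: [533.6, -137.4, 139.0]
tcp_rot: [-3.141, -0.0, 1.62]
contact_force: [-0.6, -0.1, -0.6]
opening: 0.222
grasp_force: 97.7
```

Run:
```python
from h import *
mv([585.5,-134.9,139],np.pi/2+.049)
s=sensors.sense();print(s['eef_pos'],s['contact_force'])
snap('wrist','w3');P,p,d=load('w3');cv2.imwrite('pics/w3c.png',cv2.resize(p[130:300,190:400,::-1],(740,600),interpolation=cv2.INTER_CUBIC))
```

```text
turn [-0.0007 -0.0002  0.0002] shift [-0.  52.  -0.1] dist 52.0
[ 533.6112709  -137.43554914  138.97718137] [-0.57217752 -0.05458184 -0.60336921]
```

View pics/w3c.png

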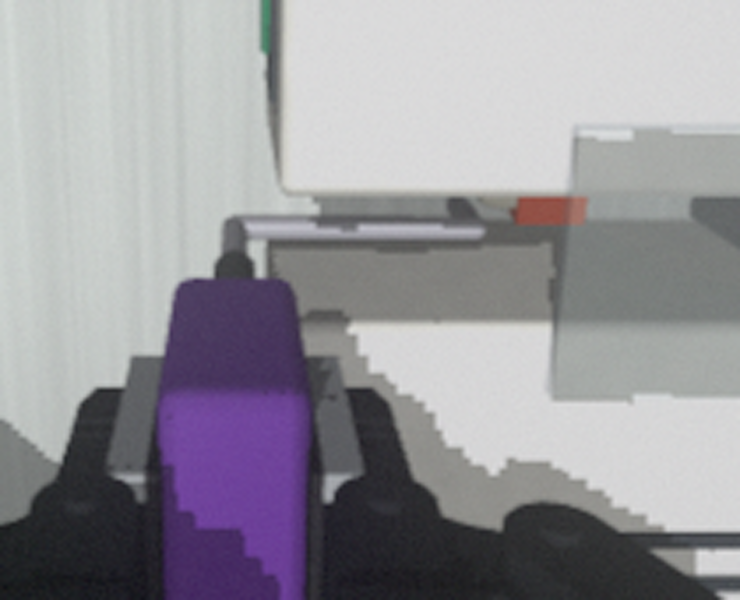

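The rod is inside the gap with its toe end at (480,230), above and in front of the die at (550,210). I check its lateral position against the wall edges (v=192 and v=322).

Run:
```python
from h import *
def q(u,v,z): return ray('w3',190+(u+.5)/3.524-.5,130+(v+.5)/3.529-.5,z).round(1)
print('L',q(400,193,84),'R',q(400,321,84))
print('rod',q(400,218,48),q(400,241,48),'toe',q(484,229,48),'die',q(516,210,13),q(584,210,13),q(550,224,13),'mouth',q(284,195,84),q(268,321,84))
C=cloud('w3');print(C[192:200,303].round(1).tolist())
```

```text
L [ 566.6 -116.7   84. ] R [ 569.5 -145.7   84. ]
rod [ 574. -133.   48.] [ 574.6 -139.1   48. ] toe [ 595.4 -134.9   48. ] die [ 613.7 -139.6   13. ] [ 633.2 -138.6   13. ] [ 624.  -143.3   13. ] mouth [ 542.3 -118.3   84. ] [ 540.6 -147.1   84. ]
[[573.5, -132.9, 50.4], [573.6, -133.7, 50.6], [573.2, -134.0, 52.7], [573.4, -135.0, 52.2], [573.4, -135.7, 53.0], [573.7, -136.9, 51.9], [578.5, -145.8, 27.6], [577.7, -145.4, 31.9]]
```

To row units: 0.0535 m / 0.8 = 0.0669, 0.048 m / 0.8 = 0.06.

Call:
move_arm:
  motion:
    - [0,0,0,0.0006,0.01,0,0]
    - [0,0,0,0.0006,0.0275,0,0]
    - [0,0,0,0.0006,0.045,0,0]
    - [0,0,0,0.0006,0.06,0,0]
    - [0,0,0,0.0006,0.0669,0,0]
    - [0,0,0,0.0006,0.0669,0,0]
    - [0,0,0,0.0006,0.0669,0,0]

```text
clock: 10.92
eef_pos: [586.8, -134.4, 139.1]
tcp_rot: [-3.141, -0.0, 1.62]
contact_force: [-0.6, 0.2, -1.2]
opening: 0.221
grasp_force: 97.7
```

To row units: 0.01 m / 0.8 = 0.0125, 0.009 m / 0.8 = 0.0113.

Call:
move_arm:
  motion:
    - [0,0,0,0,0,0.0038,0]
    - [0,0,0,0,0,0.0075,0]
    - [0,0,0,0,0,0.0113,0]
    - [0,0,0,0,0,0.0125,0]

```text
clock: 11.42
eef_pos: [587.0, -134.4, 128.9]
tcp_rot: [-3.141, -0.0, 1.62]
contact_force: [-0.7, -0.5, -1.4]
opening: 0.222
grasp_force: 97.7
```

To row units: 0.004 m / 0.8 = 0.005, 0.002 m / 0.8 = 0.0025.

Call:
move_arm:
  motion:
    - [0,0,0,0,0,0.0025,0]
    - [0,0,0,0,0,0.005,0]
    - [0,0,0,0,0,0.005,0]

```text
clock: 11.8
eef_pos: [587.1, -134.3, 125.1]
tcp_rot: [-3.141, -0.0, 1.62]
contact_force: [0.2, 1.3, 0.0]
opening: 0.222
grasp_force: 97.7
```

To row units: 0.004 m / 0.8 = 0.005, 0.002 m / 0.8 = 0.0025.

Call:
move_arm:
  motion:
    - [0,0,0,0,0,0.0025,0]
    - [0,0,0,0,0,0.005,0]
    - [0,0,0,0,0,0.005,0]

```text
clock: 12.18
eef_pos: [587.1, -134.3, 121.1]
tcp_rot: [-3.141, -0.0, 1.62]
contact_force: [-0.8, 0.2, -0.8]
opening: 0.222
grasp_force: 97.7
```

Call:
move_arm:
  motion:
    - [0,0,0,0,-0.0025,0,0]
    - [0,0,0,0,-0.005,0,0]
    - [0,0,0,0,-0.0075,0,0]
    - [0,0,0,0,-0.01,0,0]
    - [0,0,0,0,-0.0119,0,0]
    - [0,0,0,0,-0.0138,0,0]
    - [0,0,0,0,-0.0156,0,0]
    - [0,0,0,0,-0.0175,0,0]

```text
clock: 13.18
eef_pos: [574.3, -135.1, 121.7]
tcp_rot: [3.139, 0.0, 1.62]
contact_force: [4.5, 1.0, -1.2]
opening: 0.22
grasp_force: 97.7
```

Contact at about 5 N; the die is moving. I'll keep pulling slowly.

To row units: -0.016 m / 0.8 = -0.02, -0.014 m / 0.8 = -0.0175.

Call:
move_arm:
  motion:
    - [0,0,0,0,-0.0025,0,0]
    - [0,0,0,0,-0.005,0,0]
    - [0,0,0,0,-0.0075,0,0]
    - [0,0,0,0,-0.01,0,0]
    - [0,0,0,0,-0.0125,0,0]
    - [0,0,0,0,-0.015,0,0]
    - [0,0,0,0,-0.0175,0,0]
    - [0,0,0,0,-0.02,0,0]

```text
clock: 14.18
eef_pos: [558.4, -135.9, 121.9]
tcp_rot: [3.139, 0.0, 1.62]
contact_force: [4.7, 1.4, -0.3]
opening: 0.22
grasp_force: 97.8
```

Run:
```python
from h import *
snap('wrist','w4');P,p,d=load('w4');cv2.imwrite('pics/w4c.png',cv2.resize(p[130:300,190:400,::-1],(740,600),interpolation=cv2.INTER_CUBIC))
```

```text
(no output)
```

View pics/w4c.png

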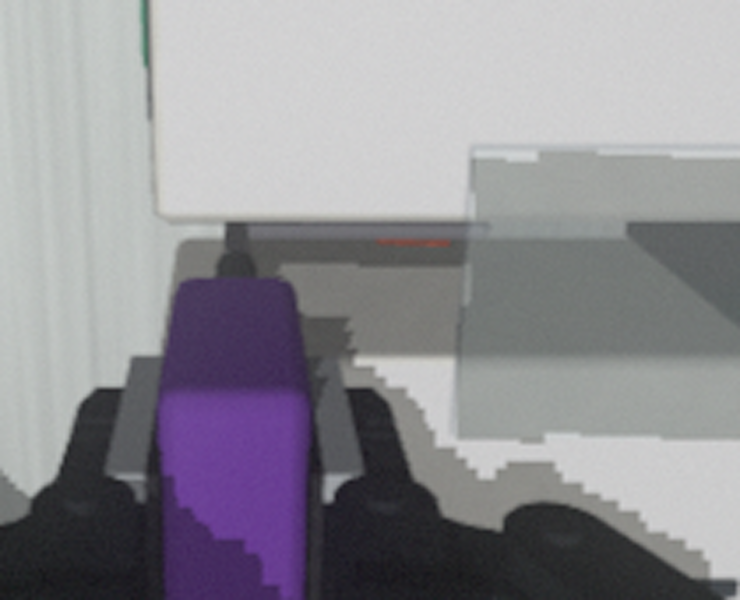

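The die follows: its red strip is at (375–450, 242), just ahead of the toe at (488,230). I continue.

To row units: -0.02 m / 0.8 = -0.025, -0.0175 m / 0.8 = -0.0219.

Call:
move_arm:
  motion:
    - [0,0,0,0,-0.0031,0,0]
    - [0,0,0,0,-0.0063,0,0]
    - [0,0,0,0,-0.0094,0,0]
    - [0,0,0,0,-0.0125,0,0]
    - [0,0,0,0,-0.0156,0,0]
    - [0,0,0,0,-0.0188,0,0]
    - [0,0,0,0,-0.0219,0,0]
    - [0,0,0,0,-0.025,0,0]

```text
clock: 15.22
eef_pos: [537.6, -137.0, 121.6]
tcp_rot: [3.141, 0.0, 1.62]
contact_force: [0.1, -1.1, -0.6]
opening: 0.219
grasp_force: 98.1
```

To row units: -0.02 m / 0.8 = -0.025, -0.0175 m / 0.8 = -0.0219.

Call:
move_arm:
  motion:
    - [0,0,0,0,-0.0031,0,0]
    - [0,0,0,0,-0.0063,0,0]
    - [0,0,0,0,-0.0094,0,0]
    - [0,0,0,0,-0.0125,0,0]
    - [0,0,0,0,-0.0156,0,0]
    - [0,0,0,0,-0.0188,0,0]
    - [0,0,0,0,-0.0219,0,0]
    - [0,0,0,0,-0.025,0,0]

```text
clock: 16.23
eef_pos: [517.1, -137.8, 121.3]
tcp_rot: [3.142, -0.0, 1.62]
contact_force: [0.2, -0.5, -0.4]
opening: 0.219
grasp_force: 98.1
```

```bash
cat >> h.py <<'E'
def red(tag):
    P,p,d=load(tag);C=cloud(tag);hsv=cv2.cvtColor(p,cv2.COLOR_RGB2HSV)
    m=(((hsv[...,0]<8)|(hsv[...,0]>172))&(hsv[...,1]>110))&(abs(C[...,0]-560)<140)&(abs(C[...,1]+133)<110)&(C[...,2]<40)
    S=C[m];print('red',len(S));
    if len(S):
        v=(S[:,:2]-[542.4,-133]); c,s=np.cos(.049),np.sin(.049); U=np.c_[v[:,0]*c+v[:,1]*s,-v[:,0]*s+v[:,1]*c]
        print(np.percentile(U,[2,50,98],axis=0).round(1).tolist(),'z',np.median(S[:,2]))
E
python3 - <<'E'
from h import *
snap('wrist','w5');snap('top','t5');red('w5');red('t5')
E
```

```text
red 0
red 0
```

Run:
```python
from h import *
def red2(tag):
    P,p,d=load(tag);C=cloud(tag);q=p.astype(int);m=(q[...,0]-np.maximum(q[...,1],q[...,2])>25)
    ii=np.argwhere(m&(abs(C[...,0]-560)<140)&(abs(C[...,1]+133)<110));print(tag,len(ii),[(i.tolist(),C[tuple(i)].round(0).tolist()) for i in ii[:8]])
snap('side','s5')
for t in('w4','w5','t5','s5'):red2(t)
```

```text
w4 34 [([198, 297], [597.0, -144.0, 14.0]), ([198, 298], [598.0, -143.0, 14.0]), ([198, 299], [599.0, -143.0, 16.0]), ([198, 300], [600.0, -143.0, 15.0]), ([198, 301], [601.0, -143.0, 15.0]), ([198, 302], [602.0, -143.0, 14.0]), ([198, 303], [603.0, -143.0, 15.0]), ([198, 304], [604.0, -143.0, 14.0])]
w5 40 [([198, 296], [554.0, -145.0, 15.0]), ([198, 297], [555.0, -145.0, 15.0]), ([198, 298], [556.0, -145.0, 14.0]), ([198, 299], [557.0, -145.0, 14.0]), ([198, 300], [558.0, -145.0, 15.0]), ([198, 301], [559.0, -144.0, 16.0]), ([198, 302], [560.0, -145.0, 15.0]), ([198, 303], [561.0, -145.0, 15.0])]
t5 0 []
s5 12 [([115, 294], [481.0, -156.0, 352.0]), ([116, 294], [484.0, -161.0, 347.0]), ([117, 294], [482.0, -158.0, 344.0]), ([128, 271], [549.0, -122.0, 295.0]), ([129, 271], [544.0, -117.0, 294.0]), ([130, 271], [540.0, -111.0, 293.0]), ([193, 269], [543.0, -120.0, 32.0]), ([193, 270], [561.0, -146.0, 12.0])]
```

The die is at x 554–574, against the right wall and still ahead of the toe. Pulling it out.

To row units: -0.024 m / 0.8 = -0.03, -0.021 m / 0.8 = -0.0263.

Call:
move_arm:
  motion:
    - [0,0,0,0,-0.0038,0,0]
    - [0,0,0,0,-0.0075,0,0]
    - [0,0,0,0,-0.0113,0,0]
    - [0,0,0,0,-0.015,0,0]
    - [0,0,0,0,-0.0188,0,0]
    - [0,0,0,-0.0004,-0.0225,0,0]
    - [0,0,0,-0.0008,-0.0263,0,0]
    - [0,0,0,-0.0013,-0.03,0,0]

```text
clock: 17.38
eef_pos: [493.1, -140.0, 121.3]
tcp_rot: [-3.141, -0.0, 1.62]
contact_force: [-0.4, 0.1, -0.8]
opening: 0.218
grasp_force: 98.1
```

To row units: -0.024 m / 0.8 = -0.03, -0.021 m / 0.8 = -0.0263.

Call:
move_arm:
  motion:
    - [0,0,0,-0.0004,-0.0038,0,0]
    - [0,0,0,-0.0008,-0.0075,0,0]
    - [0,0,0,-0.001,-0.0113,0,0]
    - [0,0,0,-0.0013,-0.015,0,0]
    - [0,0,0,-0.0013,-0.0188,0,0]
    - [0,0,0,-0.0013,-0.0225,0,0]
    - [0,0,0,-0.0013,-0.0263,0,0]
    - [0,0,0,-0.0013,-0.03,0,0]

```text
clock: 18.38
eef_pos: [469.2, -142.1, 121.3]
tcp_rot: [-3.142, -0.0, 1.62]
contact_force: [-0.1, 0.6, -1.4]
opening: 0.22
grasp_force: 98.1
```

```bash
cat >> h.py <<'E'
def red(tag):
    P,p,d=load(tag);C=cloud(tag);q=p.astype(int);m=(q[...,0]-np.maximum(q[...,1],q[...,2])>25)&(C[...,2]<30)&(abs(C[...,0]-540)<140)&(abs(C[...,1]+133)<110)
    S=C[m];print(tag,len(S))
    if len(S):
        v=(S[:,:2]-[542.4,-133]); c,s=np.cos(.049),np.sin(.049); U=np.c_[v[:,0]*c+v[:,1]*s,-v[:,0]*s+v[:,1]*c]
        print(np.percentile(U,[2,50,98],axis=0).round(1).tolist(),'z',np.median(S[:,2]),cv2.minAreaRect(U.astype(np.float32)))
E
python3 - <<'E'
from h import *
snap('wrist','w6');snap('top','t6');snap('side','s6');red('w6');red('t6');red('s6')
s=sensors.sense()['eef_pos'];print('toe xu',s[0]+60-542.4)
E
```

```text
w6 257
[[-37.4, -17.4], [-27.6, -4.7], [-18.2, 0.3]] z 13.982756790620329 ((-26.616544723510742, -9.252084732055664), (19.877727508544922, 16.798376083374023), 14.981194496154785)
t6 0
s6 21
[[-39.8, -16.3], [-28.7, -4.0], [-17.4, 3.0]] z 13.711188331336984 ((-28.456016540527344, -5.867431640625), (19.230743408203125, 22.72665786743164), 20.17291259765625)
toe xu -13.091119135031136
```

The die is out: x_u −38 to −17, lying at z≈14 on top. I'll back the toe off 3 mm, lift, and return to the stand.

To row units: -0.172 m / 0.8 = -0.215, -0.165 m / 0.8 = -0.2063.

Call:
move_arm:
  motion:
    - [0,0,0,0,0.0025,0,0]
    - [0,0,0,0,0.0038,-0.0038,0]
    - [0,0,0,0,0.0038,-0.025,0]
    - [0,0,0,0,0.0038,-0.0625,0]
    - [0,0,0,0,0.0038,-0.1188,0]
    - [0,0,0,0,0.0038,-0.175,0]
    - [0,0,0,0,0.0038,-0.2063,0]
    - [0,0,0,0,0.0038,-0.215,0]

```text
clock: 19.52
eef_pos: [473.2, -142.2, 295.0]
tcp_rot: [3.139, 0.001, 1.62]
contact_force: [0.2, 0.5, -1.3]
opening: 0.219
grasp_force: 98.1
```

Run:
```python
from h import *
snap('wrist','w7');red('w7');mv([450.2,299.5,293],1.567)
```

```text
w7 148
[[-37.4, -18.2], [-27.9, -8.9], [-17.4, -0.4]] z 14.107627307891192 ((-27.264068603515625, -9.321749687194824), (20.638916015625, 15.474210739135742), 14.24245834350586)
turn [0.0021 0.0007 0.0528] shift [442.2  -1.2   1.3] dist 442.2
```

To row units: 0.39 m / 0.8 = 0.4875, -0.001 m / 0.8 = -0.0013, 0.053 rad / 6.2832 = 0.0084.

Call:
move_arm:
  motion:
    - [0,0,0.0008,0.0438,0,0.0013,0]
    - [0,0,0.0016,0.1063,0,0.0013,0]
    - [0,0,0.0032,0.175,0,0.0013,0]
    - [0,0,0.0048,0.2438,0,0.0013,0]
    - [0,0,0.0064,0.3125,-0.0013,0.0013,0]
    - [0,0,0.0084,0.3813,-0.0013,0.0013,0]
    - [0,0,0.0084,0.45,-0.0013,0.0013,0]
    - [0,0,0.0084,0.4875,-0.0013,0.0013,0]

```text
clock: 20.58
eef_pos: [451.3, 249.7, 290.5]
tcp_rot: [-3.139, 0.001, 1.569]
contact_force: [0.3, -0.6, -1.9]
opening: 0.219
grasp_force: 98.1
```

Run:
```python
from h import *
mv([450.2,299.5,293],1.567)
```

```text
turn [-0.0022  0.0008  0.0017] shift [49.8 -1.2 -2.5] dist 49.9
```

To row units: 0.0498 m / 0.8 = 0.0623, -0.001 m / 0.8 = -0.0013, 0.002 rad / 6.2832 = 0.0003.

Call:
move_arm:
  motion:
    - [0,0,0.0003,0.0313,-0.0013,-0.0025,0]
    - [0,0,0.0003,0.0525,-0.0013,-0.0025,0]
    - [0,0,0.0003,0.0623,-0.0013,-0.0025,0]
    - [0,0,0.0003,0.0623,-0.0013,-0.0025,0]
    - [0,0,0.0003,0.0623,-0.0013,-0.0025,0]

```text
clock: 21.2
eef_pos: [451.6, 296.5, 294.2]
tcp_rot: [-3.141, 0.0, 1.564]
contact_force: [1.0, -0.8, -1.5]
opening: 0.22
grasp_force: 98.1
```

Run:
```python
from h import *
snap('wrist','w8');mv([450.2,299.5,158],1.567)
C=cloud('w8');P,p,d=load('w8')
# rod position and plate tops
m=(abs(C[...,2]-145)<6)&(d>0)&(abs(C[...,0]-450)<45)&(abs(C[...,1]-300)<45);S=C[m];print(len(S),cv2.minAreaRect(S[:,:2].astype(np.float32)) if len(S)>3 else '')
m=(C[...,2]>185)&(C[...,2]<215)&(d>0)&(C[...,0]>465)&(C[...,0]<520)&(abs(C[...,1]-300)<40);S=C[m];print(len(S),np.polyfit(S[:,0],S[:,1],1),S.mean(0))
cv2.imwrite('pics/w8c.png',cv2.resize(p[:,:,::-1],(800,600)))
```

```text
turn [-0.0001  0.0003 -0.0029] shift [  3.   -1.4 136.3] dist 136.3
629 ((449.3588562011719, 299.65179443359375), (31.88642120361328, 39.750850677490234), 89.85469055175781)
372 [5.66366521e-03 2.94269536e+02] [491.61172977 297.05386002 205.41945993]
```

View pics/w8c.png

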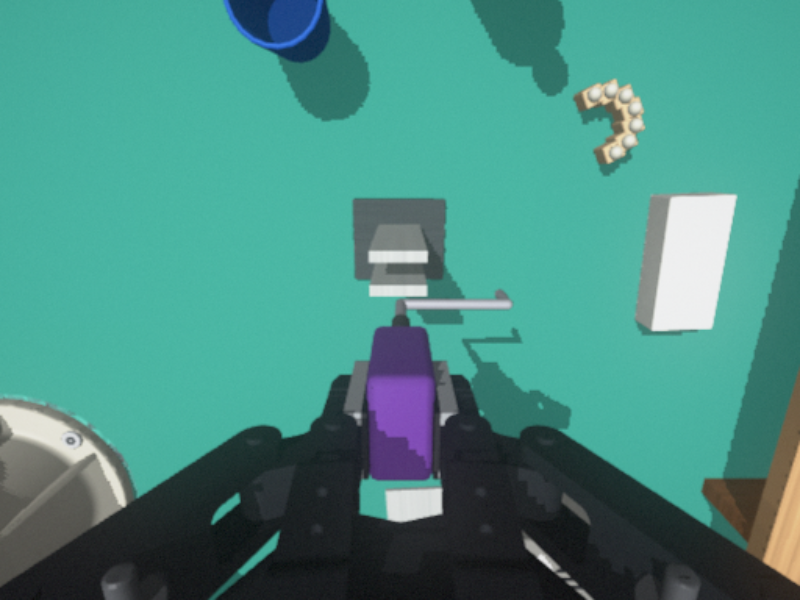

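The hook is square above the stand (rod (402–510, 304), slot between plates at (398,258) and (398,290)) but 3 mm short in y. I correct that, then descend.

To row units: 0.02 m / 0.8 = 0.025, -0.0015 m / 0.8 = -0.0019, -0.003 rad / 6.2832 = -0.0005.

Call:
move_arm:
  motion:
    - [0,0,-0.0005,0.0038,-0.0019,0,0]
    - [0,0,-0.0005,0.0038,-0.0019,0.0125,0]
    - [0,0,-0.0005,0.0038,-0.0019,0.025,0]
    - [0,0,-0.0005,0.0038,-0.0019,0.025,0]
    - [0,0,-0.0005,0.0038,-0.0019,0.025,0]

```text
clock: 21.88
eef_pos: [450.1, 300.3, 274.2]
tcp_rot: [-3.141, 0.0, 1.568]
contact_force: [0.4, 0.7, -1.3]
opening: 0.222
grasp_force: 98.1
```

To row units: 0.112 m / 0.8 = 0.14, 0.108 m / 0.8 = 0.135.

Call:
move_arm:
  motion:
    - [0,0,0,-0.0004,0,0.025,0]
    - [0,0,0,-0.0004,0,0.05,0]
    - [0,0,0,-0.0004,0,0.075,0]
    - [0,0,0,-0.0004,0,0.1,0]
    - [0,0,0,-0.0004,0,0.1225,0]
    - [0,0,0,-0.0004,0,0.135,0]
    - [0,0,0,-0.0004,0,0.14,0]
    - [0,0,0,-0.0004,0,0.14,0]

```text
clock: 22.88
eef_pos: [450.3, 300.1, 162.6]
tcp_rot: [3.141, -0.0, 1.568]
contact_force: [0.4, 0.6, -0.8]
opening: 0.223
grasp_force: 98.1
```

To row units: 0.005 m / 0.8 = 0.0063, 0.004 m / 0.8 = 0.005.

Call:
move_arm:
  motion:
    - [0,0,0,0,0,0.0025,0]
    - [0,0,0,0,0,0.005,0]
    - [0,0,0,0,0,0.0063,0]
    - [0,0,0,0,0,0.0063,0]

```text
clock: 23.38
eef_pos: [450.0, 300.0, 157.3]
tcp_rot: [-3.142, -0.0, 1.568]
contact_force: [-0.7, 0.2, -0.5]
opening: 0.218
grasp_force: 98.1
```

To row units: 0.0015 m / 0.8 = 0.0019, 0.001 m / 0.8 = 0.0013.

Call:
move_arm:
  motion:
    - [0,0,0,0,0,0.0013,0]
    - [0,0,0,0,0,0.0019,0]
    - [0,0,0,0,0,0.0019,0]

```text
clock: 23.75
eef_pos: [450.1, 300.0, 155.8]
tcp_rot: [3.142, 0.0, 1.568]
contact_force: [0.9, -0.7, -0.1]
opening: 0.219
grasp_force: 98.4
```

Call:
move_arm:
  motion:
    - [0,0,0,0,0,0.0013,0]
    - [0,0,0,0,0,0.0013,0]

```text
clock: 24.0
eef_pos: [450.1, 300.0, 155.8]
tcp_rot: [3.141, -0.0, 1.568]
contact_force: [-3.4, -2.8, 10.6]
opening: 0.217
grasp_force: 100.0
```

Call:
move_arm:
  motion:
    - [0,0,0,0,0,0,0.022]
    - [0,0,0,0,0,0,0.03]
    - [0,0,0,0,0,0,0.045]
    - [0,0,0,0,0,0,0.06]
    - [0,0,0,0,0,0,0.075]
    - [0,0,0,0,0,0,0.0854]
    - [0,0,0,0,0,0,0.0854]
    - [0,0,0,0,0,0,0.0854]

```text
clock: 25.0
eef_pos: [450.1, 300.0, 154.8]
tcp_rot: [3.142, -0.0, 1.568]
contact_force: [0.9, -0.1, 0.8]
opening: 1.002
grasp_force: 0.0
```

To row units: -0.12 m / 0.8 = -0.15, -0.1 m / 0.8 = -0.125.

Call:
move_arm:
  motion:
    - [0,0,0,0,0,-0.0125,0.0854]
    - [0,0,0,0,0,-0.0375,0.0854]
    - [0,0,0,0,0,-0.075,0.0854]
    - [0,0,0,0,0,-0.125,0.0854]
    - [0,0,0,0,0,-0.15,0.0854]
    - [0,0,0,0,0,-0.15,0.0854]
    - [0,0,0,0,0,-0.15,0.0854]
    - [0,0,0,0,0,-0.15,0.0854]

```text
clock: 26.0
eef_pos: [449.5, 299.6, 273.6]
tcp_rot: [-3.14, 0.001, 1.568]
contact_force: [0.1, 0.5, 0.7]
opening: 0.996
grasp_force: 0.0
```

Run:
```python
from h import *
snap('wrist','w9');snap('side','s9');snap('top','t9');red('s9');red('t9')
C=cloud('w9');P,p,d=load('w9')
for lo,hi in((180,198),(138,150)):
    m=((C[...,2]>lo)&(C[...,2]<hi)&(d>0)&(abs(C[...,0]-449)<40)&(abs(C[...,1]-300)<40));S=C[m]
    if len(S): print(len(S),S.mean(0).round(1),np.percentile(S[:,2],[5,95]),cv2.minAreaRect(S[:,:2].astype(np.float32)))
A,B=cloud('t0'),cloud('t9');print(sensors.sense()['eef_pos'],sensors.sense()['contact_force'])
```

```text
s9 23
[[-38.7, -28.0], [-29.1, -6.3], [-8.0, 3.1]] z 12.109298912293752 ((-21.906747817993164, -16.690155029296875), (19.05859375, 46.01689910888672), 36.80351257324219)
t9 26
[[-35.1, -15.4], [-25.2, -6.6], [-17.3, 1.6]] z 11.90701021118332 ((-26.182584762573242, -7.005860328674316), (18.31635856628418, 16.5693416595459), 8.254586219787598)
952 [449.6 302.2 189.6] [187.11459538 191.18872075] ((449.769775390625, 300.6218566894531), (35.48677062988281, 19.918766021728516), 89.38158416748047)
358 [449.1 301.6 145.4] [139.97583365 147.29357188] ((449.4041748046875, 299.4012451171875), (32.587398529052734, 39.98134994506836), 89.41545104980469)
[449.79329394 299.8116749  274.02241402] [0.8777895  0.56673666 0.23714601]
```

The hook is seated (top 189.6, upright, centred), the die is on the plate, and the robot is clear of everything.

```bash
python3 -c "
from h import *
print(order.sign_off())"
```

```text
the job is handed in; nothing more can be done
None
```

I drew the die out onto the base plate, centred about 27 mm in front of the gap. The hook is hanging seated in its stand, the gripper is clear, and I handed the job in at about 26 s; the interface returned no verdict.

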